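# Show the golden burner: put one showcase tray away and draw out another

### The arm

A 7-joint arm with a two-finger parallel gripper is mounted at the origin on the work surface. World frame = base frame: x ahead of the robot, y to its left, z up, the work surface at z = 0. Lengths are in m, angles in degrees, forces in N, time in s.
With the tool pointing down it reaches from about 0.4 to 0.85 m from the base axis. Payload 6.9 kg.
Tool frame: the origin (TCP) lies between the finger pads; the fingertips stand 11 mm ahead of it and the grasp point (between the pads) lies 8 mm behind it (tip_reach is the distance from the TCP to the fingertips, in m); z points along the fingers, x is the direction in which the jaws open and shut, and the axes are right-handed (so a half turn about z gives the same grasp; the last joint's range is limited). The gripper opens to 85 mm and grips with 20 to 120 N. Pads are 22 mm wide; open, the fingers measure 114 mm over their backs; the gripper's body (76 mm by 85 mm) begins 54 mm behind the grasp point. The pads swing forward as they close: fully open they stand 13 mm farther back than shut.
Start: joints at [-57.668, 29.078, -13.613, 85.955, 7.202, 65.827, -8.869], TCP at [0.277, 0.56, 0.242] pointing down, gripper open.
Joint ranges: [-176.47, 176.47], [-13.61, 117.27], [-81.72, 77.17], [0.22, 143.17], [-87.28, 267.28], [10, 112.55], [-165.47, 165.47]. Speed limits (degrees/s): [136.94, 136.94, 180, 180, 180, 180, 180].

### API

Orientations are given as a 3x3 rotation matrix whose columns are the frame's x, y, z axes.
In Python, from rig import * gives the robot as it stands.
- The arm moves only by the shell command python3 -m crank 'ROWS'. ROWS is text: rows parted by semicolons, each of 7 numbers parted by spaces: the turn, a rotation vector about the tool's x, y, z as a fraction of full scale, then the shift along the tool's x, y, z as a fraction of full scale, then the opening, from 0 (shut) to 1 (fully open). In form: ax ay az dx dy dz fingers; .... A call has 1 to 20 rows; each row shifts and turns the commanded pose from where the row before left it, along the tool's axes as they then stand; what a row does not reach is not made up. Full scale, the value 1, is 0.02 m for a shift and 4 degrees for a turn. A row lasts 1/12 s, in which the tool goes at most 41.7 mm and 7.16 degrees, less where a joint would pass 70% of its speed; a pose out of reach is approached as far as the arm can. A call with a number of a shift or a turn outside -1 to 1 is refused whole. A call with a gripper value outside its range is refused whole. The fingers move at their own pace and stop on an object; the grip force is fixed at half the most. Time passes only in rows, so rows that do not move let the fingers close. It gives the time, the measured TCP pose, the force and the opening at its end, in the units of the state.
- sense(): the state, without advancing time (a new reading comes with each control period).
- capture(name): name is "side" or "top" or "wrist"; returns a dict with "color" (420x560x3 uint8, red, green, blue), "fx", "fy", "cx", "cy" (pixels), "eye" and "rotation" of the camera in the world. Camera axes: x right, y up, looking along -z (the intrinsics and any distortion apply to the point x, -y, -z); pixel columns grow to the right and rows downward; lengths in m; the calibration is good to about 2 mm. The wrist camera is an equidistant fisheye: a pixel r from the principal point sees the ray r / f radians off the axis. A picture is of the moment at which its call begins. There is no depth.
- finish_job(): hands the job in, once; it reports no verdict.
The state is a dict: "time_s": time; "joint_pos": joint angles; "qvel": joint speeds; "effort": joint torques, N m; "eef_pos": TCP position; "ee_rot": TCP orientation; "wrist_force": force on the tool from outside, world axes, zero at the start; "moment": the same for the moment, N m; "gripper_width": opening from 0.0 (shut) to 1.0 (fully open).
Only numpy, scipy, OpenCV 4.12 (cv2) and the standard library are available. Lean on these libraries where they do the work, as an engineer would, in place of code of your own. Each camera call takes 0.05 s, during which the arm holds its last target.

### The job

A customer wants to see the little golden burner in the counter showcase. Push the tray that was left standing open fully home, and hook a fingertip behind the front lip of the golden burner's tray and draw it out along its runners to its stop. Don't pinch the lips, don't touch or upset any of the burners, and leave the third tray and everything else as it is.

Things in the scene. Friction and masses are not known exactly. Their poses are not given: they have to be found in the camera images.
- case: Low fixed showcase, dark wood, 386 mm wide: three trays side by side (any order, 124 mm apart) under a clear rigid cover, 205 mm deep, top 65 mm above the counter. Origin: on the counter under the middle of the cover's front edge; x to the back (trays come out along -x), z up. Base board and shut trays reach 68 mm in front of the cover, so lips and finger wells lie open above; rails there are 19 mm high.
- tray_gold (a joint): Slide of the tray with the golden burner, in m: 0 = fully home (front flush with the edge of the case's base board), 0.125 = drawn out to its stop. Starts shut or up to 10 mm out. About 1.5 N of friction; it stays where it is left.
- tray_gold_lip (a point): Mid-width point on the top edge of the inner (rear) face of the front lip of the tray with the golden burner, 36 mm above the counter; moves with the tray. x points level into the case: the tray is drawn out along -x and pushed home along +x; z up. The lip's outer face is 8 mm farther along -x; the tray's pale blue-grey felt floor is 20 mm below.
- gold_lip: Wooden rear 5 mm of the golden burner's tray lip; the fingertip hooks behind it. Lip (all trays alike): 112 mm wide, top 20 mm above the felt. Behind it an open finger well, 62 mm along the draw, 104 mm wide between walls 8 mm above the felt, ends at a 6 mm high fence. Origin: that of the tray, at mid-width 60 mm behind the lip's inner face, 10 mm above the counter; axes as at the lip point.
- gold_strip: The 3 mm bronze edging strip fixed on the outer face of the same lip; same origin and axes as gold_lip.
- tray_square (a joint): Slide of the tray with the square burner, in m: 0 = fully home (front flush with the edge of the case's base board), 0.125 = drawn out to its stop. This is the tray that was left open: it starts 75 to 105 mm out. About 1.5 N of friction; it stays where it is left.
- tray_square_lip (a point): Mid-width point on the top edge of the inner (rear) face of the front lip of the tray with the square burner, 36 mm above the counter; moves with the tray. x points level into the case: the tray is drawn out along -x and pushed home along +x; z up. The lip's outer face is 8 mm farther along -x; the tray's pale blue-grey felt floor is 20 mm below.
- square_lip: The 5 mm wooden rear part of the lip of the square burner's tray; origin and axes as for gold_lip, in its own tray.
- square_strip: The 3 mm bronze edging strip on the outer face of the lip of the square burner's tray; origin and axes as for square_lip.
- tray_dark (a joint): Slide of the tray with the round dark burner, in m: 0 = fully home (front flush with the edge of the case's base board), 0.125 = drawn out to its stop. It starts shut and stays shut. About 1.5 N of friction; it stays where it is left.
- tray_dark_lip (a point): Mid-width point on the top edge of the inner (rear) face of the front lip of the tray with the round dark burner, 36 mm above the counter; moves with the tray. x points level into the case: the tray is drawn out along -x and pushed home along +x; z up. The lip's outer face is 8 mm farther along -x; the tray's pale blue-grey felt floor is 20 mm below.
- burner_gold: Golden round lidded incense burner, loose, 54 mm across, 37 mm high, about 0.16 kg, standing on the felt behind the fence, about 120 mm behind the lip. Origin: centre of its underside.
- gold_center (a point): Centre of the golden burner, 18 mm above its underside.
- burner_square: Dark bronze square burner with a pitched roof, loose, 46 mm square, 38 mm high, standing about 120 mm behind the lip of its tray. Origin: centre of its underside.
- square_center (a point): Centre of the square burner, 18 mm above its underside.
- burner_dark: Brown bronze round lidded burner, shaped like the golden one, loose in the third tray. Origin: centre of its underside.
- dark_center (a point): Centre of the round dark burner, 18 mm above its underside.
- big_burner: Bronze round lidded burner, 95 mm across, 65 mm high, loose on the counter to one side of the case. Not to be touched. Origin: centre of its underside.
- big_center (a point): Centre of the big burner, 32 mm above its underside.
- stick_box: Bronze incense-stick box, 200 x 44 x 36 mm, loose on the counter to the other side of the case. Not to be disturbed. Origin: centre of its underside; its length lies along its x axis.
- stick_box_center (a point): Centre of the stick box, 18 mm above its underside.

How it is judged (in metres and radians):
On the way:
1. the golden burner's tray is being drawn out by a fingertip hooked behind its lip (value of joint tray_gold above 0.03 m and contact force between the fingers and gold_lip above 0.3 N), for 0.1 s.
At the end, for the whole second after the job is handed in: The golden burner's tray is out to its stop (at least 117 of 125 mm), the other two trays are home (within 6 mm), every small burner stands upright and at rest on its own tray behind the fence, and the big burner and the stick box are where they were (within 12 mm) (value of joint tray_gold above 0.117 m and value of joint each of tray_square, tray_dark below 0.006 m and angle between each of gold_center, square_center, dark_center's own z axis and vertical below 0.15 rad and x of gold_center in the frame of tray_gold_lip between 0.075 and 0.18 m and z of gold_center in the frame of tray_gold_lip between -0.012 and 0.008 m and linear speed of each of burner_gold, burner_square, burner_dark below 0.02 m/s and x of square_center in the frame of tray_square_lip between 0.075 and 0.18 m and z of square_center in the frame of tray_square_lip between -0.012 and 0.008 m and x of dark_center in the frame of tray_dark_lip between 0.075 and 0.18 m and z of dark_center in the frame of tray_dark_lip between -0.012 and 0.008 m and distance of each of big_center, stick_box_center from where it was at the start of the episode below 0.012 m); the robot touches nothing.
It fails at once if a burner was touched by the robot (contact force between any of the fingers, the arm and burner_gold above 0.3 N or contact force between any of the fingers, the arm and burner_square above 0.3 N or contact force between any of the fingers, the arm and burner_dark above 0.3 N or contact force between any of the fingers, the arm and big_burner above 0.3 N).
It fails at once if a burner or the stick box was tipped or lifted (angle between any of gold_center, square_center, dark_center, big_center's own z axis and vertical above 0.35 rad or height (world z) of any of burner_gold, burner_square, burner_dark above 0.03 m or height (world z) of any of big_burner, stick_box above 0.012 m).
It fails at once if a tray's lip was pinched between the fingers ((contact force between the fingers and gold_lip above 0.5 N and contact force between the fingers and gold_strip above 0.5 N) or (contact force between the fingers and square_lip above 0.5 N and contact force between the fingers and square_strip above 0.5 N)).
It fails at once if the third tray was drawn out (value of joint tray_dark above 0.012 m).
It fails at once if the big burner or the stick box was disturbed (distance of any of big_center, stick_box_center from where it was at the start of the episode above 0.015 m).
It also fails if it takes over 40 s, if anything falls off the work surface, if the arm or the gripper's body presses on something with over 40 N, if the wrist force passes 120 N, or if a joint passes its speed limit or range.

## Working session

There is one attempt and no reset: what is moved stays moved. The work goes in short steps, Python scripts to look and compute and a shell command to move; the robot and the scene stay as the last step left them, time stands still between calls to the robot, and variables do not carry over. Pictures are saved under pics/ and viewed, and the job is handed in when it is done.

```bash
mkdir -p pics
cat > h.py <<'E'
from rig import *
import cv2,numpy as np,json
def snap(n,f):
    c=capture(n); cv2.imwrite('pics/'+f+'.png',c['color'][:,:,::-1])
    d={k:np.asarray(v).tolist() for k,v in c.items() if k!='color'}
    json.dump(d,open('pics/'+f+'.json','w')); return d
def cam(f):
    return {k:np.array(v) if isinstance(v,list) else v for k,v in json.load(open('pics/'+f+'.json')).items()}
def pix2z(f,u,v,z):
    c=cam(f); d=np.array([(u-c['cx'])/c['fx'],-(v-c['cy'])/c['fy'],-1.]); r=c['rotation']@d
    return c['eye']+r*(z-c['eye'][2])/r[2]
def proj(f,p):
    c=cam(f); q=c['rotation'].T@(np.array(p)-c['eye']); return c['cx']+c['fx']*q[0]/-q[2], c['cy']-c['fy']*q[1]/-q[2]
E
python3 - <<'E'
from h import *
for n in ['top','side','wrist']: print(n,snap(n,n+'0'))
print(sense())
E
```

```text
top {'fx': 420.0385438412457, 'fy': 420.0385438412457, 'cx': 279.6521713692673, 'cy': 205.07617583784344, 'eye': [0.5530474930018359, 0.036210696318120864, 0.926594280948258], 'rotation': [[-0.009069406157826216, 0.9916667555679146, -0.12850988978810182], [-0.9996483458483477, -0.005788871239919187, 0.025878052717111643], [0.024918477373354037, 0.1286993973224946, 0.9913705334607339]]}
side {'fx': 414.86544255117997, 'fy': 414.86544255117997, 'cx': 275.0939327974683, 'cy': 211.37526107636526, 'eye': [0.43009031818673965, 0.6396891386444108, 0.5012339030623643], 'rotation': [[-0.9426223391354687, 0.18600420744334598, -0.2772463896539503], [-0.3338554717033379, -0.529907234516071, 0.7795760686560813], [-0.0019104388289160252, 0.8274060415665951, 0.5616009193391501]]}
wrist {'fx': 325.19226210127806, 'fy': 325.19226210127806, 'cx': 282.7907753499841, 'cy': 210.7939014906565, 'eye': [0.21201429288025495, 0.5919130136911159, 0.3743398836090414], 'rotation': [[0.44405732792161007, -0.8594230625522578, -0.2533872314707576], [0.8959948465722472, 0.4251351579193144, 0.12827054383954292], [-0.
[... 174 characters left out ...]
672,  65.82673013,  -8.86967669]), 'qvel': array([ 0.04395341, -0.07821155, -0.04893091, -0.19140566, -0.00481587,
       -0.03526561,  0.01621227]), 'effort': array([-2.09188991e-03, -6.20998549e+01, -2.18902186e+00, -2.49838883e+01,
        1.27994551e-02,  9.16394696e-03, -6.70883892e-06]), 'eef_pos': array([0.27668935, 0.56002666, 0.24163712]), 'ee_rot': array([[ 4.42845117e-01,  8.96597941e-01, -5.78534906e-04],
       [ 8.96597133e-01, -4.42845495e-01, -1.20365526e-03],
       [-1.33539640e-03,  1.43201160e-05, -9.99999108e-01]]), 'wrist_force': array([-0.36492858,  0.17952596,  0.00278524]), 'moment': array([-0.02239061,  0.00762892,  0.07009815]), 'gripper_width': 0.9991508774953809}
```

View pics/top0.png

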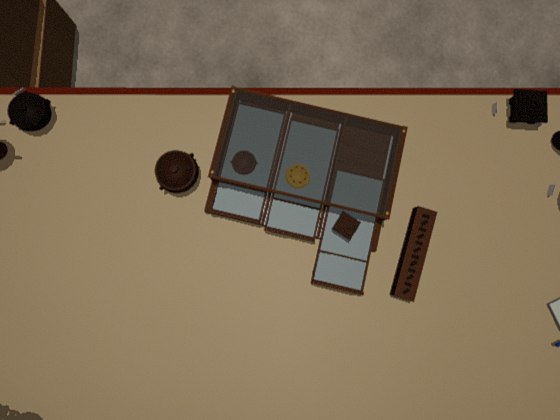

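View pics/side0.png

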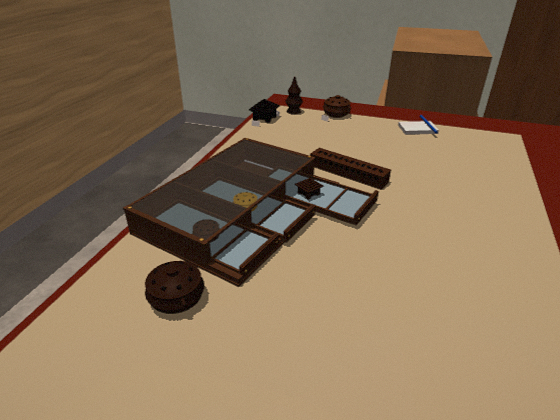

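The top view shows the gold tray in the middle (burner ≈(298,176), lip ≈(290,235)). The square tray is open on the right (lip ≈(338,290)) and the dark tray is on the left. I'll zoom in for measurements.

Run:
```python
import cv2
i=cv2.imread('pics/top0.png')[80:305,195:415]
i=cv2.convertScaleAbs(i,alpha=1.6,beta=15)
i=cv2.resize(i,None,fx=2.65,fy=2.65,interpolation=cv2.INTER_CUBIC)
cv2.imwrite('pics/top0z.png',i)
```

```text
(no output)
```

View pics/top0z.png

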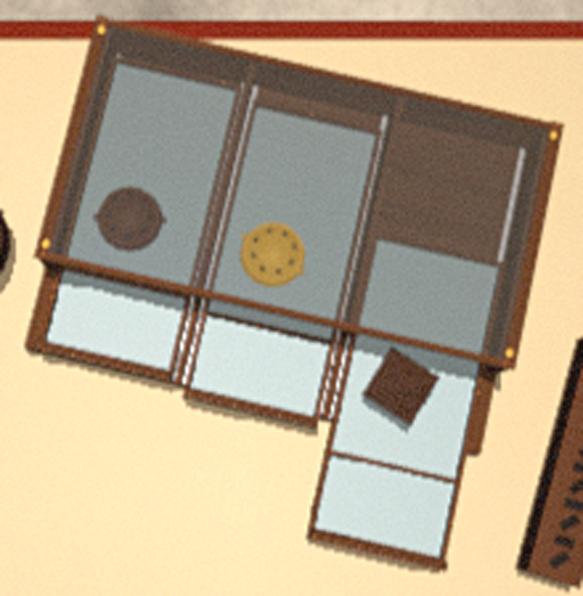

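```bash
cat >> h.py <<'E'
def Z(u,v,z): return pix2z('top0',195+u/2.65-0.3,80+v/2.65-0.3,z)
E
python3 - <<'E'
from h import *
from scipy.optimize import least_squares
pts=[((39,256),(0,.193)),((516,366),(0,-.193)),((99,17),(.205,.193)),((562,126),(.205,-.193))]
W=np.array([Z(*p,.065)[:2] for p,_ in pts]);L=np.array([l for _,l in pts])
print(W.round(4),np.linalg.norm(W[0]-W[1]),np.linalg.norm(W[0]-W[2]))
R=lambda a:np.array([[np.cos(a),-np.sin(a)],[np.sin(a),np.cos(a)]])
s=least_squares(lambda p:(L@R(p[2]).T+p[:2]-W).ravel(),[.6,0,0]);p=s.x
print('case',p[:2],np.degrees(p[2]),s.fun.reshape(-1,2).round(4))
loc=lambda q:R(p[2]).T@(np.array(q)[:2]-p[:2])
for n,u,v,z in [('gold lip front L',183,391,.036),('gold lip front R',316,427,.036),('gold inner L',188,387,.036),('gold inner R',314,418,.036),
 ('sq front L',309,535,.036),('sq front R',443,568,.036),('sq inner L',314,529,.036),('sq in R',441,558,.036),('base R corner',479,454,.019),('dark front L',27,350,.036),('dark fr R',178,383,.036),
 ('gold b',272,252,.048),('sq b',401,387,.050)]:
    w=Z(u,v,z); print(n,w.round(4),loc(w).round(4))
w=pix2z('top0',176,171,.06);print('big',w,loc(w))
for q in [(418,208),(436,211),(391,296),(412,300)]:
    w=pix2z('top0',*q,.036);print('box',w,loc(w))
E
```

```text
[[ 0.7259  0.1592]
 [ 0.6368 -0.2138]
 [ 0.9222  0.1134]
 [ 0.8308 -0.2595]] 0.3835435670777971 0.2016270608174295
case [ 0.67927379 -0.02622884] -13.517889049231913 [[-0.0015  0.0022]
 [-0.0026 -0.0001]
 [ 0.0015  0.0002]
 [ 0.0026 -0.0023]]
gold lip front L [0.6212 0.0471 0.036 ] [-0.0736  0.0578]
gold lip front R [ 0.5916 -0.0591  0.036 ] [-0.0775 -0.0524]
gold inner L [0.6244 0.0431 0.036 ] [-0.0695  0.0546]
gold inner R [ 0.5988 -0.0576  0.036 ] [-0.0709 -0.0493]
sq front L [ 0.5066 -0.0518  0.036 ] [-0.1619 -0.0653]
sq front R [ 0.4799 -0.1573  0.036 ] [-0.1632 -0.1741]
sq inner L [ 0.5112 -0.0559  0.036 ] [-0.1564 -0.0681]
sq in R [ 0.4876 -0.156   0.036 ] [-0.156 -0.171]
base R corner [ 0.5694 -0.1937  0.019 ] [-0.0677 -0.1885]
dark front L [0.6551 0.172  0.036 ] [-0.0699  0.1871]
dark fr R [0.6277 0.0511 0.036 ] [-0.0682  0.0631]
gold b [ 0.7318 -0.025   0.048 ] [0.0508 0.0134]
sq b [ 0.6221 -0.1257  0.05  ] [-0.0323 -0.1101]
big [0.73846649 0.22965018 0.06      ] [-0.00225857  0.26262663]
box [ 0.66040099 -0.28515446  0.036     ] [ 0.04217362 -0.2561641 ]
box [ 0.65365446 -0.32394087  0.036     ] [ 0.04468028 -0.295453  ]
box [ 0.47516333 -0.21850882  0.036     ] [-0.15351075 -0.23466385]
box [ 0.46645726 -0.26242139  0.036     ] [-0.15171111 -0.27939494]
```

Case fit agrees with the given sizes to about 2.5 mm: yaw is -13.5°, gold tray about 6–7 mm out, square tray about 94 mm out. I'll turn the tool so that tool x lies along case y and tool y along case x, close the fingers, and move over.

```bash
python3 -m crank '0 0 -0.8 0 0 0 0;0 0 -0.8 0 0 0 0;0 0 -0.8 0 0 0 0;0 0 -0.8 0 0 0 0;0 0 0 -0.5 0.3 0 0;0 0 0 -1 0.55 0 0;0 0 0 -1 0.55 0 0;0 0 0 -1 0.55 0 0;0 0 0 -1 0.55 0 0;0 0 0 -1 0.55 0 0;0 0 0 -1 0.55 0 0;0 0 0 -1 0.55 0 0;0 0 0 -1 0.55 0 0;0 0 0 -1 0.55 0 0;0 0 0 -1 0.55 0 0;0 0 0 -0.5 0.3 0 0;0 0 0 0 0 0 0'
cat >> h.py <<'E'
P=np.array([0.67927,-0.02623]);A=np.radians(-13.52)
R2=np.array([[np.cos(A),-np.sin(A)],[np.sin(A),np.cos(A)]])
def st():
    s=sense();e=s['eef_pos'];T=np.array(s['ee_rot'])
    print('t',round(s['time_s'],2),'eef',e.round(4),'loc',(R2.T@(e[:2]-P)).round(4),'F',s['wrist_force'].round(1),'Floc',(R2.T@s['wrist_force'][:2]).round(1),'grip',round(s['gripper_width'],3))
    print('yaw x',np.degrees(np.arctan2(T[1,0],T[0,0])).round(2),'want',90-13.52,'z',T[:,2].round(4),'q',s['joint_pos'].round(0))
E
python3 -c "
from h import *;st()"
```

```text
time_s: 1.57
eef_pos: [0.3451, 0.3141, 0.2423]
ee_rot: [[0.24, 0.971, 0.0], [0.971, -0.24, -0.002], [-0.002, 0.001, -1.0]]
wrist_force: [0.0, 0.0, 0.4]
gripper_width: 0.0
t 1.57 eef [0.3451 0.3141 0.2423] loc [-0.4044  0.2528] F [0.  0.  0.4] Floc [0. 0.] grip 0.0
yaw x 76.13 want 76.48 z [ 4.e-04 -2.e-03 -1.e+00] q [-34.  15. -15. 109.   5.  57.  25.]
```

```bash
python3 -m crank '0 0 -0.08 -0.6 0.3 0 0;0 0 0 -1 0.52 0 0;0 0 0 -1 0.52 0 0;0 0 0 -1 0.52 0 0;0 0 0 -1 0.52 0 0;0 0 0 -1 0.52 0 0;0 0 0 -1 0.52 0 0;0 0 0 -1 0.52 0 0;0 0 0 -1 0.52 0 0;0 0 0 -1 0.52 0 0;0 0 0 -1 0.52 0 0;0 0 0 -1 0.52 0 0;0 0 0 -1 0.52 0 0;0 0 0 -1 0.52 0 0;0 0 0 -1 0.52 0 0;0 0 0 -1 0.52 0 0;0 0 0 -1 0.52 0 0;0 0 0 -1 0.52 0 0;0 0 0 -0.9 0.5 0 0;0 0 0 0 0 0 0'
python3 -c "
from h import *;st();snap('top','top1');snap('wrist','wrist1')"
```

```text
time_s: 3.23
eef_pos: [0.4483, -0.0899, 0.2422]
ee_rot: [[0.234, 0.972, 0.001], [0.972, -0.234, -0.002], [-0.001, 0.001, -1.0]]
wrist_force: [0.7, -0.5, 0.4]
gripper_width: -0.001
t 3.23 eef [ 0.4483 -0.0899  0.2422] loc [-0.2097 -0.116 ] F [ 0.7 -0.5  0.4] Floc [ 0.8 -0.3] grip -0.001
yaw x 76.49 want 76.48 z [ 9.0e-04 -1.7e-03 -1.0e+00] q [  9.  14.  -0. 110.   0.  56.  84.]
```

View pics/wrist1.png

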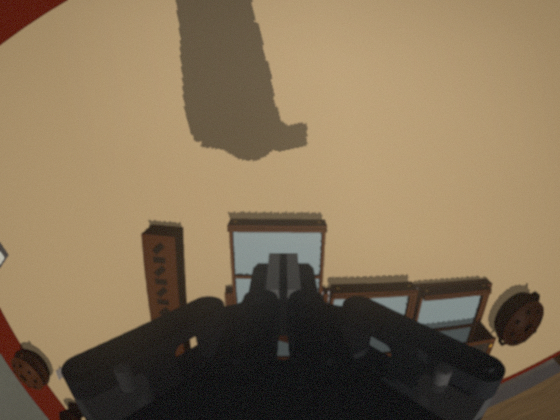

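View pics/top1.png

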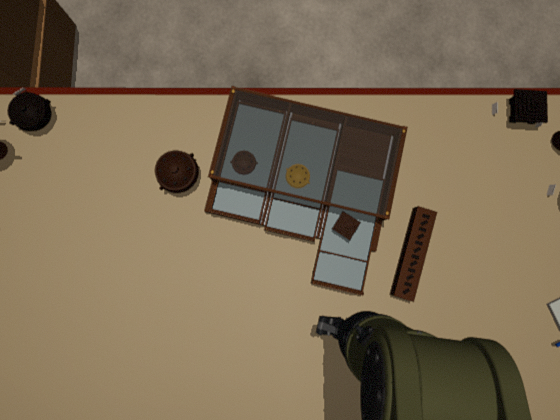

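The tool is clear in front of the square tray's lip. Next I'll go down to TCP z ≈ 0.036, with the tips at about 25 mm.

```bash
python3 -m crank '0 0 0 -0.2 0 1 0;0 0 0 0 0 1 0;0 0 0 0 0 1 0;0 0 0 0 0 1 0;0 0 0 0 0 1 0;0 0 0 0 0 1 0;0 0 0 0 0 1 0;0 0 0 0 0 1 0;0 0 0 0 0 1 0;0 0 0 0 0 1 0;0 0 0 0 0 0.3 0;0 0 0 0 0 0 0;0 0 0 0 0 0 0'
python3 -c "
from h import *;st();snap('side','side1')"
```

```text
time_s: 4.42
eef_pos: [0.4467, -0.0894, 0.0366]
ee_rot: [[0.227, 0.974, -0.0], [0.974, -0.227, 0.0], [0.0, -0.0, -1.0]]
wrist_force: [-0.2, -0.6, 0.5]
gripper_width: -0.003
t 4.42 eef [ 0.4467 -0.0894  0.0366] loc [-0.2114 -0.1158] F [-0.2 -0.6  0.5] Floc [-0.  -0.6] grip -0.003
yaw x 76.87 want 76.48 z [-3.e-04  4.e-04 -1.e+00] q [  9.  32.  -1. 125.   1.  23.  84.]
```

View pics/side1.png

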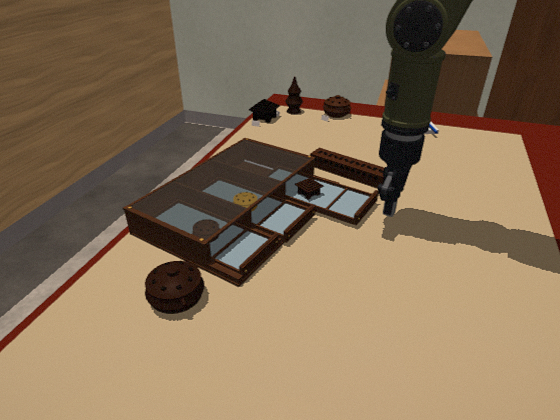

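```bash
python3 -c "
from h import *
print(proj('side1',[.4467,-.0894,.0256]))"
python3 -m crank '0 0 0 0 0.4 0 0;0 0 0 0 0.4 0 0;0 0 0 -0.1 0.4 0 0;0 0 0 -0.1 0.25 0 0;0 0 0 0 0.2 0 0;0 0 0 0 0.2 0 0;0 0 0 0 0.2 0 0;0 0 0 0 0.25 0 0;0 0 0 0 0.25 0 0;0 0 0 0 0.25 0 0;0 0 0 0 0.25 0 0;0 0 0 0 0.25 0 0;0 0 0 0 0.25 0 0;0 0 0 0 0.2 0 0;0 0 0 0 0.15 0 0;0 0 0 0 0.1 0 0;0 0 0 0 0 0 0'
python3 -c "
from h import *;st();snap('side','side2')"
```

```text
(np.float64(388.0137311733333), np.float64(213.40157630622974))
time_s: 5.88
eef_pos: [0.5244, -0.1122, 0.0363]
ee_rot: [[0.228, 0.974, 0.001], [0.974, -0.228, 0.0], [0.0, 0.001, -1.0]]
wrist_force: [-0.6, -0.9, -0.6]
gripper_width: -0.001
t 5.88 eef [ 0.5244 -0.1122  0.0363] loc [-0.1305 -0.1198] F [-0.6 -0.9 -0.6] Floc [-0.4 -1. ] grip -0.001
yaw x 76.84 want 76.48 z [ 0.001  0.    -1.   ] q [ 10.  36.  -1. 113.   1.  31.  85.]
```

View pics/side2.png

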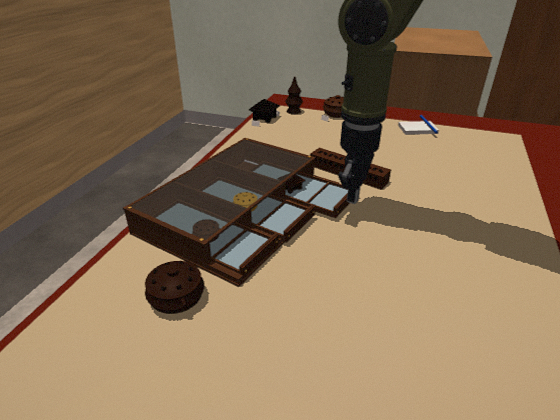

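The side view shows the tip at the lip (~(352,198)). The tray has moved in with its burner upright at (293,183). I'll keep pushing.

```bash
python3 -m crank '0 0 -0.05 0 0.1 0 0;0 0 0 0 0.2 0 0;0 0 0 0 0.25 0 0;0 0 0 0 0.25 0 0;0 0 0 0 0.25 0 0;0 0 0 0 0.25 0 0;0 0 0 0 0.25 0 0;0 0 0 0 0.2 0 0;0 0 0 0 0.2 0 0;0 0 0 0 0.15 0 0;0 0 0 0 0.15 0 0;0 0 0 0 0.1 0 0;0 0 0 0 0 0 0'
python3 -c "
from h import *;st()"
```

```text
time_s: 7.02
eef_pos: [0.5699, -0.123, 0.0362]
ee_rot: [[0.225, 0.974, 0.001], [0.974, -0.225, -0.0], [-0.0, 0.001, -1.0]]
wrist_force: [-1.2, 0.8, -0.0]
gripper_width: 0.003
t 7.02 eef [ 0.5699 -0.123   0.0362] loc [-0.0837 -0.1197] F [-1.2  0.8 -0. ] Floc [-1.3  0.5] grip 0.003
yaw x 77.03 want 76.48 z [ 6.e-04 -2.e-04 -1.e+00] q [ 10.  39.  -1. 106.   1.  35.  86.]
```

```bash
python3 -m crank '0 0 0 0 0.1 0 0;0 0 0 0 0.1 0 0;0 0 0 0 0 0 0'; python3 -c "
from h import *;st()"; python3 -m crank '0 0 0 0 0.1 0 0;0 0 0 0 0 0 0'; python3 -c "
from h import *;st()"
```

```text
time_s: 7.27
eef_pos: [0.5736, -0.1238, 0.0363]
ee_rot: [[0.224, 0.975, 0.0], [0.975, -0.224, -0.0], [0.0, 0.0, -1.0]]
wrist_force: [-0.2, 0.3, -0.4]
gripper_width: -0.001
t 7.27 eef [ 0.5736 -0.1238  0.0363] loc [-0.08   -0.1195] F [-0.2  0.3 -0.4] Floc [-0.3  0.3] grip -0.001
yaw x 77.04 want 76.48 z [ 2.e-04 -0.e+00 -1.e+00] q [ 10.  39.  -1. 105.   1.  36.  86.]
time_s: 7.43
eef_pos: [0.5746, -0.124, 0.0361]
ee_rot: [[0.224, 0.974, -0.002], [0.974, -0.224, 0.0], [-0.0, -0.002, -1.0]]
wrist_force: [-3.7, 0.1, 0.8]
gripper_width: -0.002
t 7.43 eef [ 0.5746 -0.124   0.0361] loc [-0.079  -0.1195] F [-3.7  0.1  0.8] Floc [-3.6 -0.7] grip -0.002
yaw x 77.03 want 76.48 z [-1.7e-03  3.0e-04 -1.0e+00] q [ 10.  39.  -1. 105.   1.  36.  86.]
```

```bash
python3 -m crank '0 0 0 0 0.1 0 0;0 0 0 0 0 0 0'; python3 -c "
from h import *;st()"; python3 -m crank '0 0 0 0 0.1 0 0;0 0 0 0 0 0 0'; python3 -c "
from h import *;st();snap('wrist','wrist3')"
```

```text
time_s: 7.6
eef_pos: [0.5746, -0.124, 0.036]
ee_rot: [[0.224, 0.974, -0.005], [0.974, -0.224, 0.001], [-0.0, -0.005, -1.0]]
wrist_force: [-8.4, 1.0, 5.7]
gripper_width: -0.001
t 7.6 eef [ 0.5746 -0.124   0.036 ] loc [-0.0789 -0.1196] F [-8.4  1.   5.7] Floc [-8.4 -1. ] grip -0.001
yaw x 77.03 want 76.48 z [-0.0052  0.001  -1.    ] q [ 10.  39.  -1. 105.   1.  36.  86.]
time_s: 7.77
eef_pos: [0.5747, -0.1241, 0.0358]
ee_rot: [[0.224, 0.974, -0.009], [0.975, -0.224, 0.002], [-0.0, -0.009, -1.0]]
wrist_force: [-13.2, 2.9, 9.4]
gripper_width: -0.001
t 7.77 eef [ 0.5747 -0.1241  0.0358] loc [-0.0788 -0.1196] F [-13.2   2.9   9.4] Floc [-13.6  -0.2] grip -0.001
yaw x 77.04 want 76.48 z [-0.0089  0.0018 -1.    ] q [ 10.  39.  -1. 105.   1.  37.  86.]
```

View pics/wrist3.png

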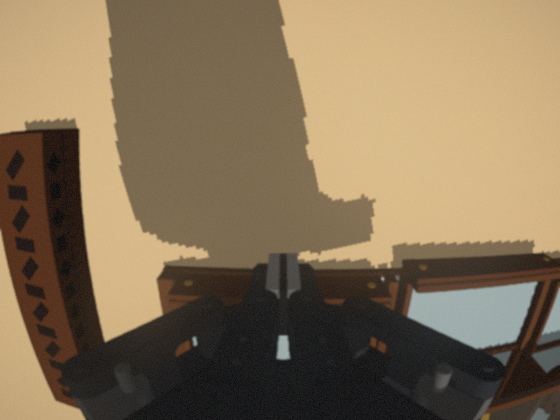

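Hard stop at local x -0.0788, which equals the -0.068 flush line plus the 11 mm half finger, so the square tray is home. I'll back off, lift and go over the gold well.

```bash
python3 -m crank '0 0 0 0 -0.5 0 0;0 0 0 0 -0.8 0 0;0 0 0.14 0 0 -1 0;0 0 0 0 0 -1 0;0 0 0 0 0 -1 0;0 0 0 0 0 -1 0;0 0 0 1 0.5 0 0;0 0 0 1 0.5 0 0;0 0 0 1 0.5 0 0;0 0 0 1 0.5 0 0;0 0 0 1 0.5 0 0;0 0 0 1 0.4 0 0;0 0 0 0 0 0 0;0 0 0 0 0 0 0'
python3 -c "
from h import *;st();snap('top','top4');snap('wrist','wrist4');snap('side','side4')"
```

```text
time_s: 8.98
eef_pos: [0.6392, -0.0144, 0.1162]
ee_rot: [[0.231, 0.973, 0.001], [0.973, -0.231, 0.001], [0.001, 0.001, -1.0]]
wrist_force: [-0.5, -0.7, 0.7]
gripper_width: 0.002
t 8.98 eef [ 0.6392 -0.0144  0.1162] loc [-0.0417  0.0022] F [-0.5 -0.7  0.7] Floc [-0.3 -0.7] grip 0.002
yaw x 76.63 want 76.48 z [ 1.4e-03  7.0e-04 -1.0e+00] q [-1. 37. -0. 93.  0. 50. 76.]
```

View pics/top4.png

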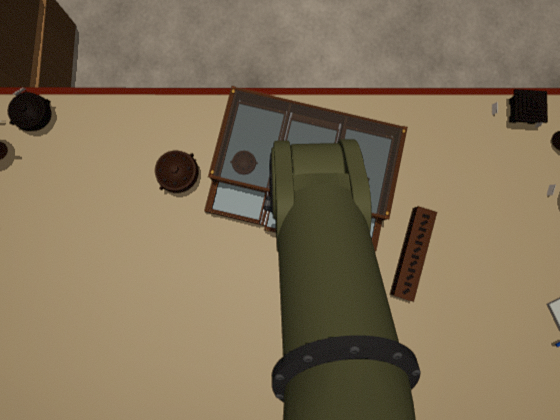

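View pics/wrist4.png

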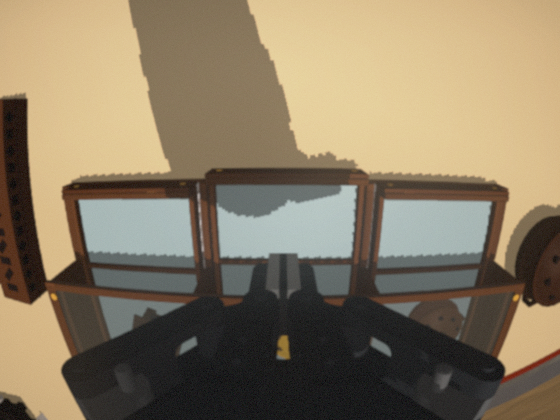

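View pics/side4.png

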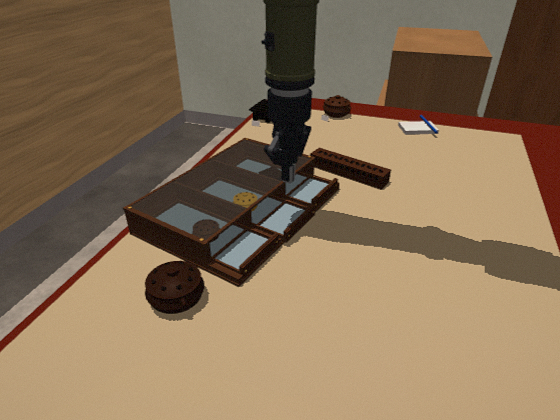

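The wrist view shows square and dark trays flush with each other (lips at row ~185) and the gold lip slightly proud (row ~172). The finger is over the gold well. Next I'll go down to tips ≈ 22 mm, 6 mm above the felt.

```bash
python3 -m crank '0 0 0.04 -0.1 -0.1 1 0;0 0 0 0 0 1 0;0 0 0 0 0 1 0;0 0 0 0 0 0.7 0;0 0 0 0 0 0.4 0;0 0 0 0 0 0 0;0 0 0 0 0 0 0'
python3 -c "
from h import *;st();snap('wrist','wrist5');snap('side','side5')"
```

```text
time_s: 9.72
eef_pos: [0.6358, -0.0184, 0.0345]
ee_rot: [[0.238, 0.971, -0.0], [0.971, -0.238, -0.0], [-0.0, -0.0, -1.0]]
wrist_force: [0.6, -0.2, -0.4]
gripper_width: -0.001
t 9.72 eef [ 0.6358 -0.0184  0.0345] loc [-0.0441 -0.0025] F [ 0.6 -0.2 -0.4] Floc [ 0.6 -0. ] grip -0.001
yaw x 76.26 want 76.48 z [-1.e-04 -3.e-04 -1.e+00] q [-0. 42. -0. 97.  0. 41. 75.]
```

View pics/wrist5.png

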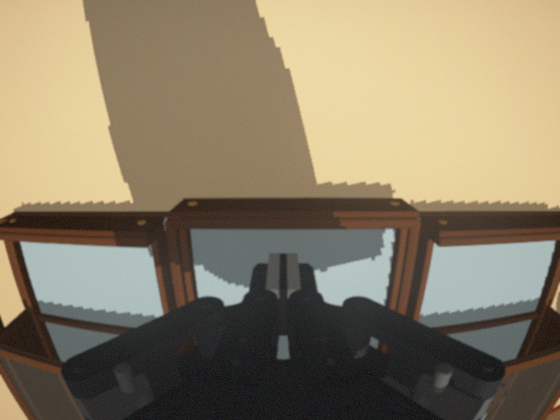

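View pics/side5.png

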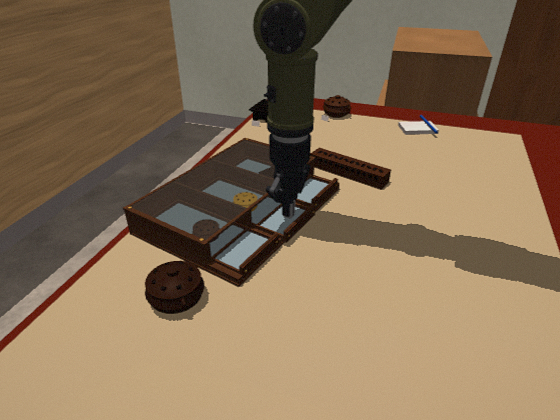

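The fingertips are inside the well behind the gold lip (wrist view: tip ~(283,260), lip ~row 215) with no contact. I'll draw it out in slow steps.

```bash
python3 -m crank '0 0 -0.05 0.1 -0.2 0 0;0 0 0 0 -0.2 0 0;0 0 0 0 -0.15 0 0;0 0 0 0 -0.15 0 0;0 0 0 0 -0.2 0 0;0 0 0 0 -0.25 0 0;0 0 0 0 -0.25 0 0;0 0 0 0 -0.25 0 0;0 0 0 0 -0.25 0 0;0 0 0 0 -0.25 0 0;0 0 0 0 -0.25 0 0;0 0 0 0 -0.25 0 0;0 0 0 0 -0.2 0 0;0 0 0 0 -0.15 0 0;0 0 0 0 -0.1 0 0;0 0 0 0 0 0 0'
python3 -c "
from h import *;st();snap('side','side6')"
```

```text
time_s: 11.15
eef_pos: [0.5752, -0.0011, 0.0341]
ee_rot: [[0.233, 0.972, -0.001], [0.972, -0.233, -0.0], [-0.0, -0.001, -1.0]]
wrist_force: [-0.2, 0.2, -0.4]
gripper_width: 0.002
t 11.15 eef [ 0.5752 -0.0011  0.0341] loc [-1.071e-01  1.000e-04] F [-0.2  0.2 -0.4] Floc [-0.2  0.1] grip 0.002
yaw x 76.52 want 76.48 z [-1.2e-03 -1.0e-04 -1.0e+00] q [ -2.  38.  -0. 107.   0.  35.  74.]
```

View pics/side6.png

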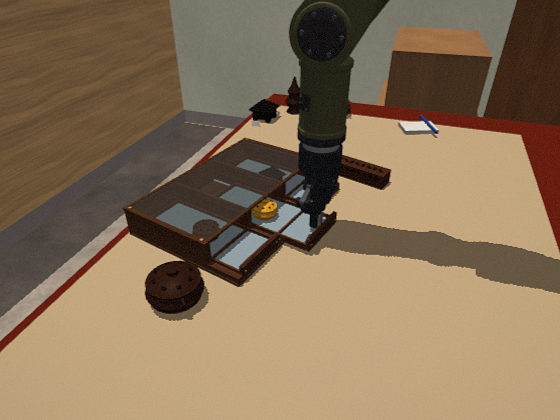

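The tray is about 58 mm out and the burner is upright at (265,210). I'll continue.

```bash
python3 -m crank '0 0 0 0 -0.1 0 0;0 0 0 0 -0.2 0 0;0 0 0 0 -0.25 0 0;0 0 0 0 -0.25 0 0;0 0 0 0 -0.25 0 0;0 0 0 0 -0.25 0 0;0 0 0 0 -0.25 0 0;0 0 0 0 -0.25 0 0;0 0 0 0 -0.25 0 0;0 0 0 0 -0.25 0 0;0 0 0 0 -0.25 0 0;0 0 0 0 -0.2 0 0;0 0 0 0 -0.15 0 0;0 0 0 0 -0.1 0 0;0 0 0 0 -0.1 0 0;0 0 0 0 -0.1 0 0;0 0 0 0 0 0 0'
python3 -c "
from h import *;st()"
```

```text
time_s: 12.62
eef_pos: [0.5133, 0.0139, 0.0343]
ee_rot: [[0.233, 0.972, -0.001], [0.972, -0.233, 0.0], [-0.0, -0.001, -1.0]]
wrist_force: [0.7, 0.0, -0.2]
gripper_width: 0.004
t 12.62 eef [0.5133 0.0139 0.0343] loc [-0.1707  0.0002] F [ 0.7  0.  -0.2] Floc [0.7 0.2] grip 0.004
yaw x 76.52 want 76.48 z [-5.e-04  1.e-04 -1.e+00] q [ -4.  35.  -0. 117.   0.  29.  72.]
```

```bash
python3 -m crank '0 0 0 0 -0.1 0 0;0 0 0 0 -0.1 0 0;0 0 0 0 0 0 0'; python3 -c "
from h import *;st()"; python3 -m crank '0 0 0 0 -0.1 0 0;0 0 0 0 0 0 0'; python3 -c "
from h import *;st()"
```

```text
time_s: 12.87
eef_pos: [0.5105, 0.0147, 0.0344]
ee_rot: [[0.233, 0.972, 0.001], [0.972, -0.233, -0.0], [0.0, 0.001, -1.0]]
wrist_force: [2.4, -0.5, -1.8]
gripper_width: 0.003
t 12.87 eef [0.5105 0.0147 0.0344] loc [-0.1737  0.0003] F [ 2.4 -0.5 -1.8] Floc [2.5 0.1] grip 0.003
yaw x 76.51 want 76.48 z [ 0.0015 -0.     -1.    ] q [ -4.  35.   0. 117.   0.  28.  72.]
time_s: 13.03
eef_pos: [0.5104, 0.0147, 0.0346]
ee_rot: [[0.234, 0.972, 0.005], [0.972, -0.234, -0.0], [0.001, 0.005, -1.0]]
wrist_force: [6.5, -1.8, -5.4]
gripper_width: 0.0
t 13.03 eef [0.5104 0.0147 0.0346] loc [-0.1738  0.0003] F [ 6.5 -1.8 -5.4] Floc [ 6.7 -0.2] grip 0.0
yaw x 76.49 want 76.48 z [ 4.9e-03 -3.0e-04 -1.0e+00] q [ -4.  35.   0. 117.   0.  28.  72.]
```

It has hit the stop at the expected -0.174. I'll step off the lip, lift straight up and retreat.

```bash
python3 -m crank '0 0 0 0 0.2 0 0;0 0 0 0 0.4 0 0;0 0 0 0 0 -0.5 0;0 0 0 0 0 -1 0;0 0 0 0 0 -1 0;0 0 0 0 0 -1 0;0 0 0 0 0 -1 0;0 0 0 0 0 -1 0;0 0 0 0 0 -1 0;0 0 0 0 0 -1 0;0 0 0 0.3 -0.7 -1 0;0 0 0 0.3 -0.7 0 0;0 0 0 0.3 -0.5 0 0;0 0 0 0 0 0 0;0 0 0 0 0 0 0'
python3 -c "
from h import *;st();snap('top','top7');snap('side','side7');snap('wrist','wrist7')"
```

```text
time_s: 14.28
eef_pos: [0.4863, 0.0391, 0.2042]
ee_rot: [[0.232, 0.973, -0.001], [0.973, -0.232, -0.0], [-0.0, -0.001, -1.0]]
wrist_force: [0.3, 0.5, 0.4]
gripper_width: 0.003
t 14.28 eef [0.4863 0.0391 0.2042] loc [-0.2029  0.0184] F [0.3 0.5 0.4] Floc [0.2 0.6] grip 0.003
yaw x 76.59 want 76.48 z [-9.e-04 -1.e-04 -1.e+00] q [ -7.  19.  -0. 109.   0.  52.  69.]
```

View pics/top7.png

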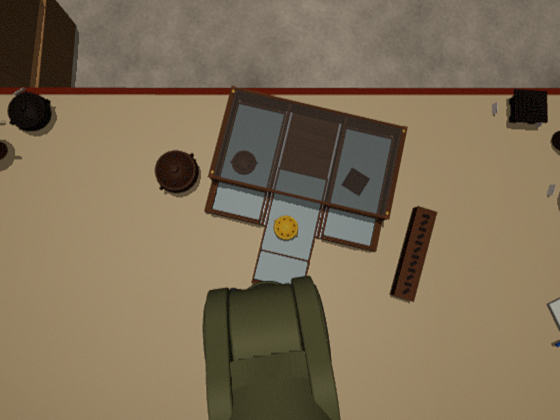

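View pics/side7.png

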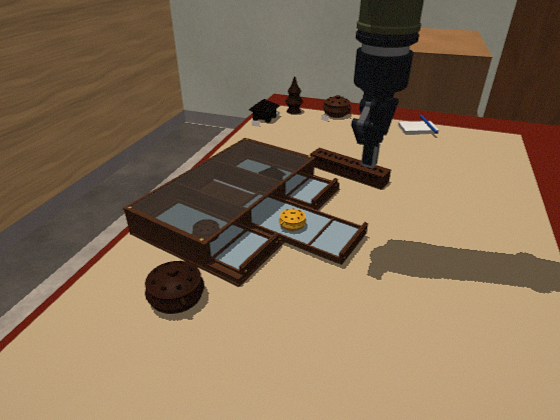

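View pics/wrist7.png

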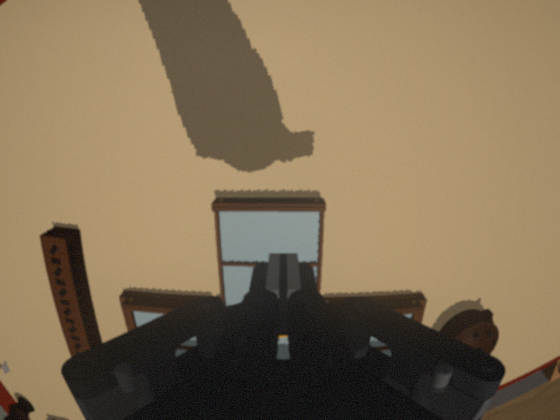

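The trays look right. A quick numeric check of the tray fronts and burner positions before handing in.

Run:
```python
from h import *
loc=lambda q:R2.T@(q[:2]-P)
for n,f,u,v,z in [('gold b','top7',286,228,.048),('sq b','top7',355,181,.05),('sq front R','top7',377,250,.036),('sq front L','top7',323,237,.036),('gold lip R end side','side7',367,226,.036),('gold lip L end','side7',346,259,.036),('dark b','top7',244,162,.048)]:
    print(n,loc(pix2z(f,u,v,z)).round(4))
a=cv2.imread('pics/top1.png').astype(int);b=cv2.imread('pics/top7.png').astype(int)
for n,(x0,x1,y0,y1) in dict(big=(145,205,140,200),box=(386,442,200,270),dark=(212,262,150,215)).items(): print(n,abs(a-b)[y0:y1,x0:x1].max(2).mean())
st()
```

```text
gold b [-0.0654  0.0117]
sq b [ 0.0655 -0.1092]
sq front R [-0.0662 -0.1872]
sq front L [-0.0652 -0.0694]
gold lip R end side [-0.197  -0.0382]
gold lip L end [-0.2042  0.0707]
dark b [0.0517 0.1305]
big 4.559444444444445
box 4.127295918367347
dark 3.5956923076923077
t 14.43 eef [0.4871 0.0382 0.2038] loc [-0.2019  0.0177] F [ 0.4 -0.1 -0.3] Floc [ 0.4 -0. ] grip -0.0
yaw x 76.48 want 76.48 z [-8.e-04 -5.e-04 -1.e+00] q [ -7.  19.  -0. 109.   0.  52.  69.]
```

```bash
python3 -c "
from rig import *
print(finish_job())"
```

```text
the job is handed in; nothing more can be done
None
```

I pushed the square burner's tray fully home and drew the golden burner's tray out to its stop. I used shut fingers hooked behind its lip, with nothing pinched. The job was handed in at about 14.5 s of the 40 s allowed; no verdict was reported.

- **Square tray:** it met its hard stop with the lip's outer face about 68 mm in front of the cover, which is the flush line. The top picture agrees to within 3 mm. Its burner stands upright about 125 mm behind the lip.
- **Gold tray:** it met its stop at about 125 mm out. The golden burner stands upright about 120 mm behind the lip. The lip ends picked by hand in the side picture came out 4–11 mm farther out than the stop allows. I put that down to rough picking and trusted the contact at the stop.
- **Everything else:** the dark tray, the big burner and the stick box show no change between the pictures before and after. The arm finished clear of everything, at about 0.2 m height with near-zero wrist force.

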